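# Put the labelled grinding wheels away on their colour-marked stands

## Robot

A 6-joint arm with a two-finger parallel gripper is mounted at the origin on the work surface. World frame = base frame: x ahead of the robot, y to its left, z up, the work surface at z = 0. Lengths are in m, angles in degrees, forces in N, time in s.
With the tool pointing down it reaches from about 0.3 to 0.75 m from the base axis. Payload 8.5 kg.
Tool frame: the origin (TCP) lies at the very end of the fingers, on their centre line; the grasp point (between the pads) lies 19 mm behind it (env.hold_point_z is the distance from the TCP to the grasp point, in m); z points along the fingers, y is the line along which they close (so a half turn about z gives the same grasp; the last joint's range is limited). The gripper opens to 85 mm and grips with 20 to 120 N. Pads are 22 mm wide; open, the fingers measure 114 mm over their backs; the gripper's body (76 mm by 85 mm) begins 54 mm behind the grasp point. The pads swing forward as they close: fully open they stand 13 mm farther back than shut.
Start: joints at [54.471, 21.807, 74.336, -0, 83.858, -12.336], TCP at [0.217, 0.506, 0.207] pointing down, gripper open.
Joint ranges: [-178.18, 178.18], [-50.72, 133.34], [12.68, 142.11], [-81.47, 261.47], [9.98, 163.14], [-165.26, 165.26]. Speed limits (degrees/s): [136.94, 136.94, 180, 180, 180, 180].

## Interface

Orientations are given as a 3x3 rotation matrix whose columns are the frame's x, y, z axes.
In Python, from rig import env, optics gives the robot as it stands.
- The arm moves only by the shell command python3 -m jog 'ROWS' [OPENING] [FORCE]. ROWS is JSON, a list of rows, each an object with "linear": the shift along the tool's x, y, z in units of 40 mm (1.0 is 40 mm), a list of three; "roll": the turn about the tool's z in units of 5 degrees (1.0 is 5 degrees). A call has 1 to 12 rows; each row shifts and turns the commanded pose from where the row before left it, along the tool's axes as they then stand; what a row does not reach is not made up. A row lasts 1/12 s, in which the tool goes at most 41.7 mm and 7.16 degrees, less where a joint would pass 70% of its speed; a pose out of reach is approached as far as the arm can. A call is refused whole if a number of a shift passes 1 or a number of a turn 1, either way. A call with a gripper value outside its range is refused whole. OPENING is the opening, from -1 (shut) to 1 (fully open), set as the call begins (- or left out, the last holds). The fingers move at their own pace and stop on an object; FORCE is the grip in N (left out, the last holds). Time passes only in rows, so rows that do not move let the fingers close. It gives the time, the measured TCP pose, the force, the opening and the grip force at its end, in the units of the state.
- env.observe(): the state, without advancing time (a new reading comes with each control period).
- optics.get_image(name): name is "scene" or "side" or "wrist"; returns the picture (384x512x3 uint8, red, green, blue); there is no depth.
- optics.calibration(name): a dict with "fov_y" (degrees; the focal length in pixels is half the picture's height over the tangent of half this angle, whatever the lens; pixels are square), "cx", "cy" (the principal point, pixels), "T" (4x4, takes a point from camera to world coordinates). Camera axes: x right, y down, z forward; pixel columns grow to the right and rows downward; lengths in m; the calibration is good to about 2 mm. A picture is of the moment at which its call begins: read the wrist's pose just before it. calibration takes no time and is no camera call; for the wrist camera it gives the pose at the moment of the call.
- env.close_job(): hands the job in; it is judged then, once.
The state is a dict: "time_s": time; "q": joint angles; "qvel": joint speeds; "joint_efforts": joint torques, N m; "position": TCP position; "tool_rot": TCP orientation; "ft_force": force on the tool from outside, world axes, zero at the start; "wrist_torque": the same for the moment, N m; "grip_width": finger opening in m; "gripper_force": force on a finger pad.
Only numpy, scipy, OpenCV 4.12 (cv2) and the standard library are available. Lean on these libraries where they do the work, as an engineer would, in place of code of your own. Each camera call takes 0.05 s, during which the arm holds its last target. There are 200 camera calls.

## Task

Put the four labelled grinding wheels away, one after another, each over the spindle of the stand painted the colour of its label and right down flat; both red wheels go on the red stand, the large one at the bottom and the small one on top of it. The wheels are brittle: lower them down rather than dropping them, and leave the unlabelled worn wheel and the bare brass flange where they lie.

Things in the scene. Friction and masses are not known exactly. Their poses are not given: they have to be found in the camera images.
- red_large_wheel: Grey abrasive grinding wheel lying flat: a ring 24 mm thick, 60 mm outside diameter, with a red paper label (ring) on its top face; its plain bore is 28 mm in diameter, right through. Origin: centre of the underside on the bore's axis; z up along the axis. About 120 g (varies).
- red_small_wheel: Grey abrasive grinding wheel lying flat: a ring 24 mm thick, 46 mm outside diameter, with a red paper label (ring) on its top face; its plain bore is 28 mm in diameter, right through. Origin: centre of the underside on the bore's axis; z up along the axis. About 60 g (varies).
- green_wheel: Grey abrasive grinding wheel lying flat: a ring 24 mm thick, 60 mm outside diameter, with a green paper label (ring) on its top face; its plain bore is 28 mm in diameter, right through. Origin: centre of the underside on the bore's axis; z up along the axis. About 120 g (varies).
- blue_wheel: Grey abrasive grinding wheel lying flat: a ring 24 mm thick, 60 mm outside diameter, with a blue paper label (ring) on its top face; its plain bore is 28 mm in diameter, right through. Origin: centre of the underside on the bore's axis; z up along the axis. About 120 g (varies).
- red_stand: Storage stand, fixed to the bench: a red painted plate 90 x 90 mm, 12 mm thick, with one upright bare-steel spindle in its middle, 12 mm in diameter up to 60 mm above the bench, then tapering to 4 mm at its top, 70 mm above the bench. Origin: centre of the underside, on the spindle's axis; z up along the spindle, x and y along the plate's sides. It takes both red-labelled wheels.
- green_stand: Storage stand, fixed to the bench: a green painted plate 90 x 90 mm, 12 mm thick, with one upright bare-steel spindle in its middle, 12 mm in diameter up to 60 mm above the bench, then tapering to 4 mm at its top, 70 mm above the bench. Origin: centre of the underside, on the spindle's axis; z up along the spindle, x and y along the plate's sides. It takes the green-labelled wheel.
- blue_stand: Storage stand, fixed to the bench: a blue painted plate 90 x 90 mm, 12 mm thick, with one upright bare-steel spindle in its middle, 12 mm in diameter up to 60 mm above the bench, then tapering to 4 mm at its top, 70 mm above the bench. Origin: centre of the underside, on the spindle's axis; z up along the spindle, x and y along the plate's sides. It takes the blue-labelled wheel.
- worn_wheel: Worn-out dark brown wheel without any label, 52 mm in diameter, 24 mm thick, 28 mm bore, lying flat. It is left where it lies. Origin: centre of the underside.
- brass_flange: Bare yellow brass clamping flange: a ring 56 mm in diameter, 8 mm thick, 28 mm bore, with a raised hub 40 mm in diameter up to 18 mm high. It is left where it lies. Origin: centre of the underside.

How it is judged (in metres and radians):
At the end, for the whole second after the job is handed in: Released and at rest, threaded on their spindles (axes within 12 mm, heights within 6 mm, tilt under 0.12 rad): green and blue wheels flat on their stands' plates, large red wheel flat on the red plate, small red wheel flat on it; worn wheel and flange within 30 mm of their starts (horizontal distance between each of red_large_wheel, red_small_wheel and red_stand below 0.012 m and z of red_large_wheel in the frame of red_stand between 0.006 and 0.018 m and angle between each of red_large_wheel, red_small_wheel, green_wheel, blue_wheel's own z axis and vertical below 0.12 rad and linear speed of each of red_large_wheel, red_small_wheel, green_wheel, blue_wheel below 0.02 m/s and angular speed of each of red_large_wheel, red_small_wheel, green_wheel, blue_wheel below 0.3 rad/s and z of red_small_wheel in the frame of red_stand between 0.03 and 0.042 m and horizontal distance between green_wheel and green_stand below 0.012 m and z of green_wheel in the frame of green_stand between 0.006 and 0.018 m and horizontal distance between blue_wheel and blue_stand below 0.012 m and z of blue_wheel in the frame of blue_stand between 0.006 and 0.018 m and distance of each of worn_wheel, brass_flange from where it was at the start of the episode below 0.03 m); the robot touches nothing.
It fails at once if the worn wheel is shifted by more than 30 mm (distance of worn_wheel from where it was at the start of the episode above 0.03 m).
It fails at once if the brass flange is shifted by more than 30 mm (distance of brass_flange from where it was at the start of the episode above 0.03 m).
It fails at once if a labelled wheel falls free of the fingers faster than 0.75 m/s (a drop of some 30 mm) ((linear speed of red_large_wheel above 0.75 m/s and contact force between the fingers and red_large_wheel below 0.05 N) or (linear speed of red_small_wheel above 0.75 m/s and contact force between the fingers and red_small_wheel below 0.05 N) or (linear speed of green_wheel above 0.75 m/s and contact force between the fingers and green_wheel below 0.05 N) or (linear speed of blue_wheel above 0.75 m/s and contact force between the fingers and blue_wheel below 0.05 N)).
It also fails if it takes over 88 s, if anything falls off the work surface, if the arm or the gripper's body presses on something with over 40 N, if the wrist force passes 120 N, or if a joint passes its speed limit or range.

## Working session

There is one attempt and no reset: what is moved stays moved. The work goes in short steps, Python scripts to look and compute and a shell command to move; the robot and the scene stay as the last step left them, time stands still between calls to the robot, and variables do not carry over. Pictures are saved under pics/ and viewed, at most 14 in all, crops included, and the job is handed in when it is done.

```bash
ls; mkdir -p pics
python3 - <<'E'
from rig import env, optics
import cv2, numpy as np
s=env.observe(); print(s['time_s'],s['position'],np.round(s['tool_rot'],3),s['grip_width'],env.hold_point_z)
for n in ['scene','side']:
    c=optics.calibration(n); print(n,c['fov_y'],c['cx'],c['cy'],np.round(c['T'],4).tolist(),[k for k in c])
    cv2.imwrite(f'pics/{n}0.png',optics.get_image(n)[:,:,::-1])
E
```

```text
pics
0.0 [0.21639502 0.50525134 0.20591017] [[-0.919  0.394 -0.001]
 [ 0.394  0.919 -0.001]
 [ 0.    -0.001 -1.   ]] 0.0855154861546501 0.0187
scene 56.96128485529826 255.88043396504452 195.28185372813786 [[-0.4147, 0.7416, -0.5273, 0.9942], [0.9098, 0.3279, -0.2543, 0.1979], [-0.0156, -0.5852, -0.8107, 0.71], [0.0, 0.0, 0.0, 1.0]] ['fov_y', 'cx', 'cy', 'T']
side 49.56581824047101 267.7887507948004 189.4967579040909 [[0.7405, -0.3536, 0.5716, -0.0083], [-0.6719, -0.4089, 0.6175, -0.5868], [0.0154, -0.8413, -0.5403, 0.5716], [0.0, 0.0, 0.0, 1.0]] ['fov_y', 'cx', 'cy', 'T']
```

View pics/scene0.png

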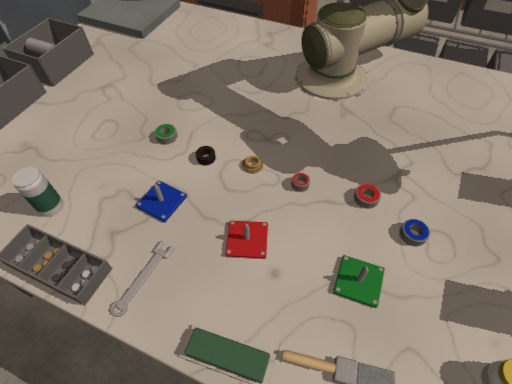

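View pics/side0.png

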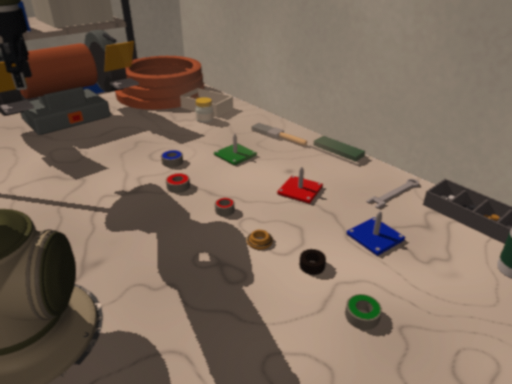

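Scene view: green wheel is at about (166,131), worn (206,155), flange (253,164), small red (300,181), large red (368,194) and blue wheel (415,231). The stands are blue (162,200), red (247,239) and green (360,280). Next I'll localize them by colour in both views.

```bash
cat > h.py <<'E'
import numpy as np, cv2
from rig import env, optics
def ray(c,u,v,z,H=384):
    f=H/2/np.tan(np.radians(c['fov_y']/2)); T=np.array(c['T'])
    d=T[:3,:3]@np.array([(u-c['cx'])/f,(v-c['cy'])/f,1]); o=T[:3,3]
    return (o+d*(z-o[2])/d[2])[:2]
def proj(c,p,H=384):
    f=H/2/np.tan(np.radians(c['fov_y']/2)); T=np.array(c['T'])
    q=T[:3,:3].T@(np.array(p)-T[:3,3]); return f*q[:2]/q[2]+[c['cx'],c['cy']]
def masks(im):
    h=cv2.cvtColor(im,cv2.COLOR_RGB2HSV); H,S,V=h[...,0].astype(int),h[...,1],h[...,2]
    ok=(S>130)&(V>50)
    return {'red':ok&((H<6)|(H>172)),'green':ok&(H>48)&(H<82),'blue':ok&(H>105)&(H<130),'brass':(S>110)&(V>60)&(H>14)&(H<28),'dark':(V<45)}
def blobs(m,amin=40):
    m=cv2.morphologyEx(m.astype(np.uint8),cv2.MORPH_CLOSE,np.ones((3,3)))
    cs,_=cv2.findContours(m,cv2.RETR_EXTERNAL,cv2.CHAIN_APPROX_NONE)
    return [c for c in cs if cv2.contourArea(c)>amin]
def ground(c,ct,z):  # outline on plane z -> metric rect
    return np.array([ray(c,*p[0],z) for p in ct])
E
python3 - <<'E'
from h import *
for n in ['scene','side']:
    c=optics.calibration(n); im=optics.get_image(n)
    for k,m in masks(im).items():
        for ct in blobs(m):
            mm=cv2.moments(ct);u,v=mm['m10']/mm['m00'],mm['m01']/mm['m00']
            p=ground(c,ct,.024);(cc,wh,a)=cv2.minAreaRect((p*1000).astype(np.float32))
            if max(wh)>110 or np.hypot(*cc)>850: continue
            if max(wh)>75:
                p=ground(c,ct,.012);(cc,wh,a)=cv2.minAreaRect((p*1000).astype(np.float32))
            print(n,k,round(u),round(v),np.round(cc,1),np.round(wh),round(a))
E
```

```text
scene red 247 239 [656.6   9.5] [91. 88.] 21
scene red 368 193 [431.8 224.1] [50. 53.] 24
scene red 300 179 [458.1  62.8] [38. 37.] 24
scene green 359 281 [650.1 263. ] [89. 87.] 4
scene green 165 130 [ 448.1 -339.5] [47. 48.] 86
scene blue 416 229 [489.  346.3] [49. 52.] 24
scene blue 162 202 [ 645.8 -224.8] [92. 89.] 84
scene brass 252 164 [461.4 -66.2] [54. 49.] 24
scene dark 205 155 [ 482.9 -192.9] [64. 46.] 39
scene dark 492 62 [-282.5  464.8] [ 20. 106.] 84
side red 224 203 [456.9  64.3] [37. 38.] 49
side red 300 189 [647.9   4.1] [100.  93.] 21
side red 177 179 [433.3 226.7] [54. 53.] 49
side green 364 307 [ 447.3 -340.7] [50. 50.] 5
side green 233 155 [639.9 258.2] [83. 86.] 5
side blue 375 237 [ 636.8 -231.5] [90. 92.] 84
side blue 171 155 [489.1 348.4] [41. 47.] 49
side brass 259 239 [433.  -89.1] [61. 51.] 32
side brass 3 217 [ 76.9 333.6] [57. 42.] 76
side brass 291 137 [841.3 227.4] [20. 91.] 11
side dark 83 355 [  57.2 -118.3] [33.  9.] 32
side dark 95 335 [ 82.8 -95.9] [15. 10.] 48
side dark 313 262 [ 463.4 -207.1] [68. 45.] 41
side dark 53 124 [323.2 801.1] [105. 110.] 89
```

```bash
cat >> h.py <<'E'
def plan(x,y,z):
    s=env.observe(); d=np.array([x,y,z])-s['position']; u=s['tool_rot'].T@d/.04
    n=int(np.ceil(np.linalg.norm(u))); print(round(s['time_s'],2),'pos',np.round(s['position'],4),'units',np.round(u,3),'n',n,'per row',np.round(u/max(n,1),3))
def R(): return env.observe()['tool_rot']
E
python3 -c "
from h import *
plan(.4325,.2255,.11)"
```

```text
0.2 pos [0.2165 0.5054 0.2062] units [-7.719 -4.303  2.406] n 10 per row [-0.772 -0.43   0.241]
```

```bash
python3 -m jog '[{"linear":[-0.77,-0.43,0.24]},{"linear":[-0.77,-0.43,0.24]},{"linear":[-0.77,-0.43,0.24]},{"linear":[-0.77,-0.43,0.24]},{"linear":[-0.77,-0.43,0.24]},{"linear":[-0.77,-0.43,0.24]},{"linear":[-0.77,-0.43,0.24]},{"linear":[-0.77,-0.43,0.24]},{"linear":[-0.77,-0.43,0.24]},{"linear":[-0.77,-0.43,0.24]},{"linear":[0,0,0]},{"linear":[0,0,0]}]' 1 40
python3 - <<'E'
from h import *
plan(.4325,.2255,.11)
c=optics.calibration('wrist'); im=optics.get_image('wrist'); cv2.imwrite('pics/w1.png',im[:,:,::-1])
print(proj(c,[.4325,.2255,.024]))
E
```

```text
0.2 pos [0.2165 0.5054 0.2062] units [-7.719 -4.303  2.406] n 10 per row [-0.772 -0.43   0.241]
[131.9723827  373.00588001]invalid input
```

View pics/w1.png

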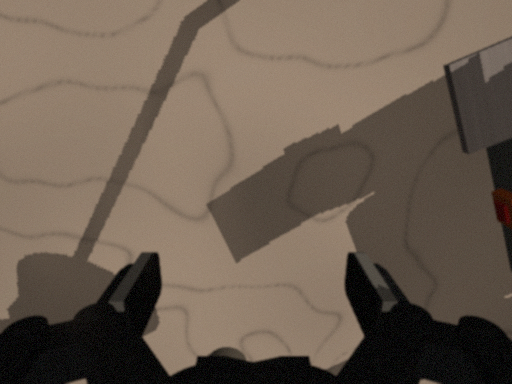

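The call was refused, so the arm hasn't moved; the picture shows only bench between the fingers. The rows probably need "roll" as well.

```bash
python3 -m jog '[{"linear":[-0.77,-0.43,0.24],"roll":0},{"linear":[-0.77,-0.43,0.24],"roll":0},{"linear":[-0.77,-0.43,0.24],"roll":0},{"linear":[-0.77,-0.43,0.24],"roll":0},{"linear":[-0.77,-0.43,0.24],"roll":0},{"linear":[-0.77,-0.43,0.24],"roll":0},{"linear":[-0.77,-0.43,0.24],"roll":0},{"linear":[-0.77,-0.43,0.24],"roll":0},{"linear":[-0.77,-0.43,0.24],"roll":0},{"linear":[-0.77,-0.43,0.24],"roll":0},{"linear":[0,0,0],"roll":0},{"linear":[0,0,0],"roll":0}]' 1 40
python3 - <<'E'
from h import *
plan(.4325,.2255,.11)
c=optics.calibration('wrist'); im=optics.get_image('wrist'); cv2.imwrite('pics/w2.png',im[:,:,::-1])
print(proj(c,[.4325,.2255,.024]))
E
```

```text
time_s: 1.25
position: [0.4326, 0.2249, 0.11]
tool_rot: [[-0.918, 0.397, -0.001], [0.397, 0.918, -0.0], [0.001, -0.001, -1.0]]
ft_force: [0.2, 0.8, 0.8]
grip_width: 0.0853
gripper_force: 0.0
1.25 pos [0.4326 0.2249 0.11  ] units [ 0.009  0.014 -0.001] n 1 per row [ 0.009  0.014 -0.001]
[254.00615966 186.3023514 ]
```

View pics/w2.png

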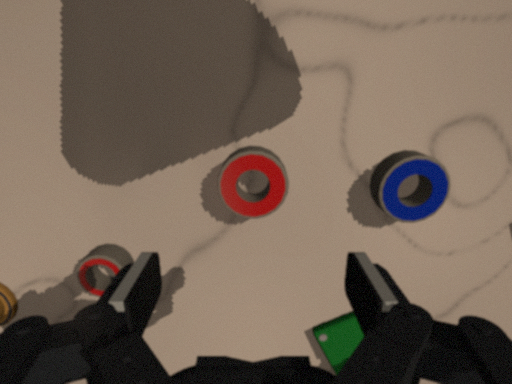

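Wrist view: the large red label is centred near (253,185), close to the predicted (254,186). The blue label is at (415,188). I'll refine the position from this image.

```bash
cat >> h.py <<'E'
def look(save=None):
    c=optics.calibration('wrist'); im=optics.get_image('wrist')
    if save: cv2.imwrite(save,im[:,:,::-1])
    for k,m in masks(im).items():
        if k=='dark': continue
        for ct in blobs(m,200):
            x,y,w,h=cv2.boundingRect(ct)
            (a,wh,_)=cv2.minAreaRect((ground(c,ct,.024)*1000).astype(np.float32)); b=cv2.minAreaRect((ground(c,ct,.012)*1000).astype(np.float32))
            print(k,(x,y,w,h),'z24',np.round(a,1),np.round(wh),'z12',np.round(b[0],1),np.round(b[1]))
E
python3 - <<'E'
from h import *
look(); c=optics.calibration('wrist'); p=env.observe()['position']; print(proj(c,p),c['T'][:3,3]-p)
E
```

```text
red (78, 259, 41, 38) z24 [453.2  59.4] [30. 40.] z12 [457.7  50.1] [32. 42.]
red (219, 155, 66, 63) z24 [431.9 224.5] [54. 54.] z12 [435.5 222.9] [57. 56.]
green (313, 316, 51, 59) z24 [620.4 242.9] [62. 45.] z12 [632.9 242.2] [65. 47.]
blue (382, 161, 64, 60) z24 [489.  346.9] [52. 53.] z12 [495.3 351.1] [54. 55.]
brass (0, 284, 16, 39) z24 [448.  -34.5] [14. 44.] z12 [452.3 -48.3] [14. 46.]
[253.54017479 232.45135495] [-0.07559349  0.03189105  0.16810457]
```

```bash
python3 -m jog '[{"linear":[0,0,0.7],"roll":0},{"linear":[0,0,0.7],"roll":0},{"linear":[0,0,0.6],"roll":0},{"linear":[0,0,0.4],"roll":0},{"linear":[0,0,0.27],"roll":0},{"linear":[0,0,0],"roll":0},{"linear":[0,0,0],"roll":0}]' && python3 -m jog '[{"linear":[0,0,0],"roll":0},{"linear":[0,0,0],"roll":0},{"linear":[0,0,0],"roll":0},{"linear":[0,0,0],"roll":0},{"linear":[0,0,0],"roll":0},{"linear":[0,0,0],"roll":0}]' -1 40
```

```text
time_s: 1.93
position: [0.4315, 0.227, 0.004]
tool_rot: [[-0.92, 0.392, -0.0], [0.392, 0.92, 0.0], [0.0, -0.0, -1.0]]
ft_force: [-0.1, 0.5, -0.2]
grip_width: 0.085
gripper_force: 0.0
time_s: 2.43
position: [0.4321, 0.2261, 0.0039]
tool_rot: [[-0.919, 0.394, 0.0], [0.394, 0.919, 0.0], [-0.0, 0.0, -1.0]]
ft_force: [0.3, 0.7, 0.3]
grip_width: 0.0122
gripper_force: 0.0
```

Run:
```python
from h import *
look('pics/w3.png')
cv2.imwrite('pics/s3.png',cv2.resize(optics.get_image('scene')[100:300,280:480,::-1],(600,600),interpolation=cv2.INTER_CUBIC))
```

```text
red (0, 354, 39, 14) z24 [444.6  69.8] [23.  9.] z12 [451.7  54.6] [25. 10.]
red (237, 270, 33, 26) z24 [450.7 217.4] [18. 15.] z12 [458.3 214.1] [19. 16.]
red (198, 202, 105, 68) z24 [423.4 227.1] [54. 36.] z12 [428.8 224.6] [58. 39.]
blue (457, 213, 55, 89) z24 [487.6 334. ] [28. 53.] z12 [498.3 340.1] [30. 57.]
```

View pics/w3.png

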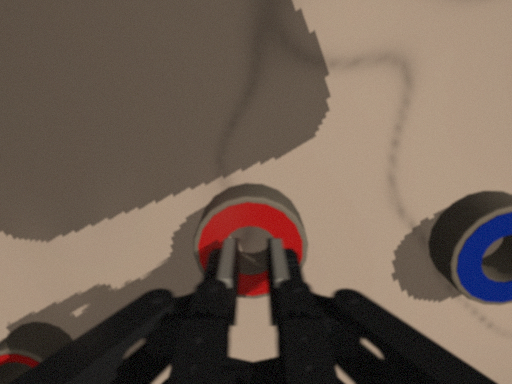

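View pics/s3.png

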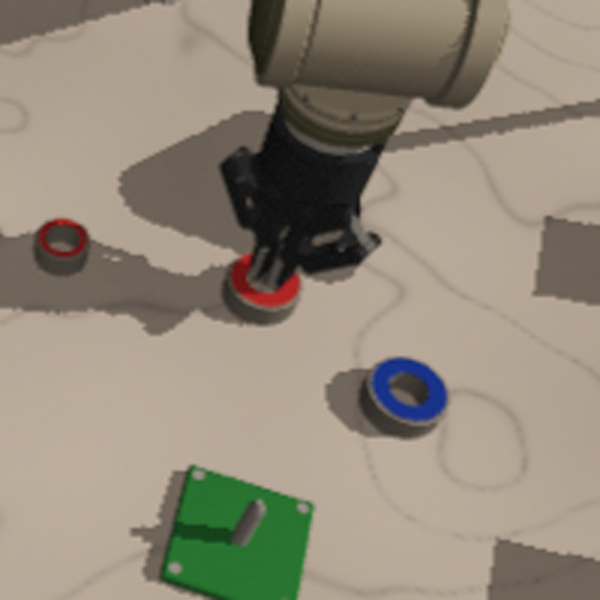

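The fingers closed over the label without gripping: the tips are near (225–285, 240) and the label is centred near (250,249). I'll check the tip height against the projection.

Run:
```python
from h import *
s=env.observe(); c=optics.calibration('wrist'); p=s['position']; print(s['time_s'],p,s['ft_force'],s['grip_width'])
for z in (.004,.014,.024,.034): print(z,proj(c,[p[0],p[1],z]),proj(c,[.432,.2247,z]))
Rm=s['tool_rot']
for sg in (1,-1):
  for z in (.004,.024): print(sg,z,proj(c,np.array([p[0],p[1],z])+Rm@[0,.03*sg,0]))
```

```text
2.5333 [0.43200402 0.22610999 0.00379537] [-0.12775084  0.73128329 -0.41612266] 2.183346708796731e-05
0.004 [253.55147408 232.61940947] [251.30022012 233.48925495]
0.014 [253.60268444 240.73077387] [251.23008094 241.63939249]
0.024 [253.6597337  249.76697887] [251.15195307 250.71781133]
0.034 [253.72368083 259.89575942] [251.06438926 260.89268214]
1 0.004 [305.65563121 232.56113363]
1 0.024 [311.70484028 249.7024658 ]
-1 0.004 [201.44953942 232.67768282]
-1 0.024 [195.61738527 249.83148887]
```

Run:
```python
from h import *
a=cv2.resize(optics.get_image('wrist')[180:330,150:350,::-1],(800,600),interpolation=cv2.INTER_CUBIC)
cv2.imwrite('pics/w4.png',a)
s=env.observe(); print(s['time_s'],s['grip_width'],s['gripper_force'])
```

```text
2.5833 -8.968574185715537e-05 0.0
```

View pics/w4.png

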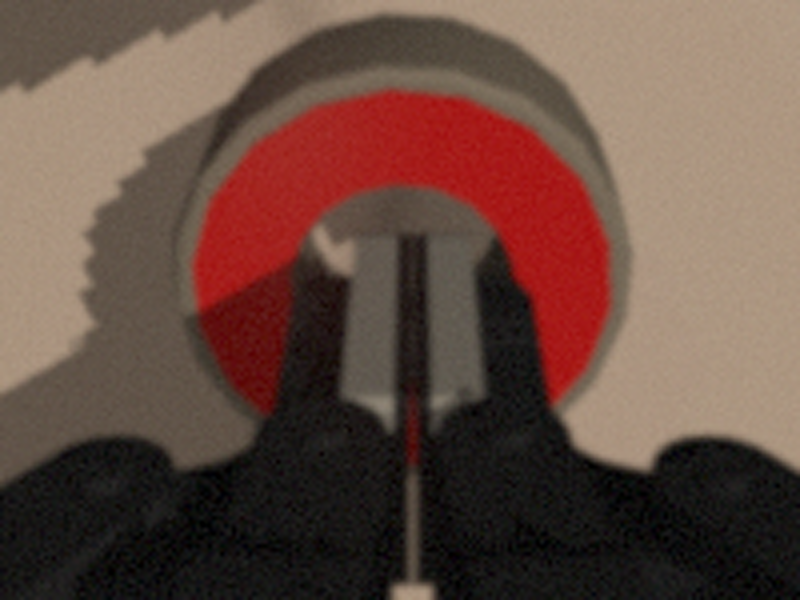

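Shut tips show at zoomed row about 235 (image row 239), at the bore. That fits either tips above the wheel or tips inside the bore. Opening the fingers will tell which.

```bash
python3 -m jog '[{"linear":[0,0,0],"roll":0},{"linear":[0,0,0],"roll":0},{"linear":[0,0,0],"roll":0}]' 1 20; python3 -m jog '[{"linear":[0,0,0],"roll":0},{"linear":[0,0,0],"roll":0},{"linear":[0,0,0],"roll":0}]'
python3 - <<'E'
from h import *
look()
E
```

```text
time_s: 2.83
position: [0.432, 0.2261, 0.0037]
tool_rot: [[-0.919, 0.394, -0.0], [0.394, 0.919, -0.0], [0.0, -0.0, -1.0]]
ft_force: [0.4, -0.5, 0.6]
grip_width: 0.036
gripper_force: 0.0
time_s: 3.08
position: [0.4319, 0.2261, 0.0037]
tool_rot: [[-0.919, 0.394, -0.0], [0.394, 0.919, -0.0], [-0.0, -0.0, -1.0]]
ft_force: [-0.4, 0.0, -0.8]
grip_width: 0.0729
gripper_force: 0.0
red (198, 202, 105, 95) z24 [432.1 224.1] [54. 54.] z12 [438.3 221.4] [59. 58.]
blue (458, 213, 54, 89) z24 [487.6 334. ] [27. 53.] z12 [498.2 340.2] [29. 58.]
```

The fingers opened freely, so they were above the wheel: the real tips sit well above the reported TCP. I'll lower in small steps with a force check.

```bash
python3 -m jog '[{"linear":[0,0,0.15],"roll":0},{"linear":[0,0,0.15],"roll":0},{"linear":[0,0,0],"roll":0}]' 1 40; python3 -m jog '[{"linear":[0,0,0],"roll":0},{"linear":[0,0,0],"roll":0},{"linear":[0,0,0],"roll":0}]' -1 20
```

```text
time_s: 3.38
position: [0.4313, 0.2259, -0.0095]
tool_rot: [[-0.919, 0.394, -0.002], [0.394, 0.919, -0.001], [0.002, -0.001, -1.0]]
ft_force: [-1.2, 0.5, -0.3]
grip_width: 0.0857
gripper_force: 0.0
time_s: 3.63
position: [0.432, 0.2262, -0.008]
tool_rot: [[-0.919, 0.394, 0.0], [0.394, 0.919, -0.0], [-0.0, 0.0, -1.0]]
ft_force: [-1.8, -0.8, 6.1]
grip_width: 0.0575
gripper_force: 20.2
```

It gripped at 57.5 mm with 6 N upward, so only the tip ends caught the upper rim. I'll reopen, go about 9 mm lower and grip again.

```bash
python3 -m jog '[{"linear":[0,0,0],"roll":0},{"linear":[0,0,0],"roll":0},{"linear":[0,0,0],"roll":0},{"linear":[0,0,0.12],"roll":0},{"linear":[0,0,0.11],"roll":0},{"linear":[0,0,0],"roll":0}]' 1 40; python3 -m jog '[{"linear":[0,0,0],"roll":0},{"linear":[0,0,0],"roll":0},{"linear":[0,0,0],"roll":0},{"linear":[0,0,0],"roll":0}]' -1 30;  python3 - <<'E'
from h import *
look('pics/w5.png')
E
```

```text
time_s: 4.13
position: [0.4315, 0.226, -0.0184]
tool_rot: [[-0.919, 0.394, -0.002], [0.394, 0.919, -0.0], [0.001, -0.001, -1.0]]
ft_force: [0.3, 0.4, -0.1]
grip_width: 0.0855
gripper_force: 0.0
time_s: 4.47
position: [0.4321, 0.2262, -0.0171]
tool_rot: [[-0.919, 0.394, 0.0], [0.394, 0.919, 0.0], [-0.0, 0.0, -1.0]]
ft_force: [0.1, -0.0, 4.1]
grip_width: 0.058
gripper_force: 31.9
red (193, 220, 120, 104) z24 [432.8 225.2] [54. 54.] z12 [440. 222.] [59. 59.]
blue (484, 247, 28, 80) z24 [486.  326.4] [12. 44.] z12 [498.3 332.9] [13. 49.]
```

View pics/w5.png

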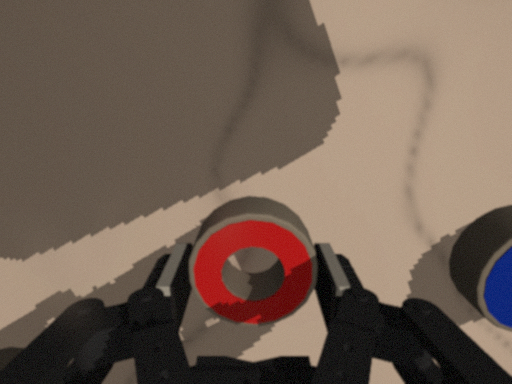

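Good grasp: the pads sit on both sides of the label (193–312, 220–324). Now I'll lift and plan the traverse.

```bash
python3 -m jog '[{"linear":[0,0,-0.1],"roll":0},{"linear":[0,0,-0.3],"roll":0},{"linear":[0,0,-0.5],"roll":0},{"linear":[0,0,-0.6],"roll":0},{"linear":[0,0,-0.6],"roll":0},{"linear":[0,0,-0.5],"roll":0},{"linear":[0,0,-0.2],"roll":0},{"linear":[0,0,0],"roll":0}]' -1 40;  python3 - <<'E'
from h import *
look(); plan(.653,.008,.095)
E
```

```text
time_s: 5.18
position: [0.4327, 0.2263, 0.0959]
tool_rot: [[-0.919, 0.394, 0.003], [0.394, 0.919, 0.001], [-0.003, 0.002, -1.0]]
ft_force: [0.8, -0.3, -0.9]
grip_width: 0.0577
gripper_force: 43.1
red (68, 267, 47, 37) z24 [455.2  62.8] [40. 36.] z12 [460.2  53. ] [42. 38.]
red (193, 220, 120, 104) z24 [501.8 196. ] [102. 103.] z12 [509.1 192.9] [107. 108.]
green (379, 359, 24, 25) z24 [654.6 275. ] [38. 12.] z12 [669.5 275.8] [40. 13.]
blue (387, 165, 68, 63) z24 [488.6 346.5] [53. 52.] z12 [495.2 350.9] [55. 55.]
5.23 pos [0.432  0.2261 0.0945] units [-7.227 -2.836 -0.009] n 8 per row [-0.903 -0.355 -0.001]
```

```bash
python3 -m jog '[{"linear":[-0.5,-0.2,0],"roll":0},{"linear":[-0.9,-0.35,0],"roll":0},{"linear":[-0.9,-0.35,0],"roll":0},{"linear":[-0.9,-0.35,0],"roll":0},{"linear":[-0.5,-0.2,0],"roll":0},{"linear":[0,0,0],"roll":0},{"linear":[0,0,0],"roll":0}]';  python3 - <<'E'
from h import *
look('pics/w6.png'); plan(.653,.008,.095)
E
```

```text
time_s: 5.82
position: [0.5447, 0.1138, 0.0925]
tool_rot: [[-0.918, 0.396, -0.004], [0.396, 0.918, 0.0], [0.003, -0.001, -1.0]]
ft_force: [-0.5, 1.7, -0.5]
grip_width: 0.0577
gripper_force: 43.1
red (179, 220, 134, 138) z24 [629.4  70.1] [101. 149.] z12 [637.5  66.3] [106. 156.]
red (111, 85, 57, 57) z24 [456.5  62.4] [40. 39.] z12 [455.8  58.2] [42. 41.]
green (397, 160, 115, 126) z24 [636.6 257.8] [85. 84.] z12 [645.  263.4] [90. 88.]
brass (0, 135, 31, 64) z24 [455.4 -45. ] [22. 50.] z12 [454.7 -54.7] [23. 52.]
5.87 pos [0.5441 0.1147 0.0929] units [-3.554 -1.377 -0.063] n 4 per row [-0.888 -0.344 -0.016]
```

View pics/w6.png

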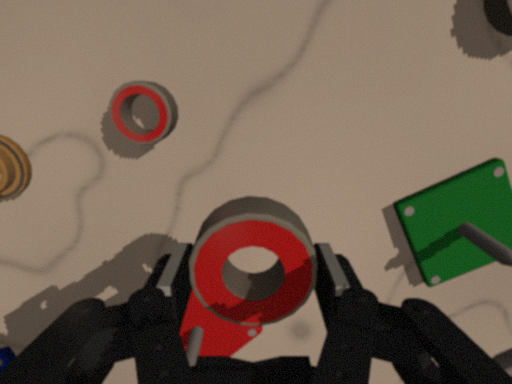

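Wrist view: wheel held level, with the red plate partly visible below it (180–262, 290–357). The spindle shows near (195,345). For accurate stand centres I'll fit plate boxes to the initial images.

```bash
cat > fit.py <<'E'
from h import *
from scipy.optimize import minimize
C={n:optics.calibration(n) for n in('scene','side')}
M={n:masks(cv2.imread(f'pics/{n}0.png')[:,:,::-1]) for n in C}
def hull(c,x,y,a,S=8):
    r=np.array([[np.cos(a),-np.sin(a)],[np.sin(a),np.cos(a)]])
    P=[proj(c,[*(r@[sx*.045,sy*.045]+[x,y]),z]) for sx in(-1,1) for sy in(-1,1) for z in(0,.012)]
    return cv2.convexHull(np.float32(P))
def cost(v,k,ns):
    e=0
    for n in ns:
        h=hull(C[n],v[0]/1e3,v[1]/1e3,v[2]/30)
        m=np.zeros((384,512),np.uint8); big=np.zeros((1536,2048),np.uint8)
        cv2.fillConvexPoly(big,np.int32(np.round((h+.5)*4*16-8)),255,shift=4)
        m=cv2.resize(big,(512,384),interpolation=cv2.INTER_AREA)/255.
        near=cv2.dilate((m>0).astype(np.uint8),np.ones((9,9)))
        e+=np.abs(m-M[n][k])[near>0].sum()
    return e
for k,g in dict(red=(652,7,21),green=(647,262,4),blue=(642,-228,-6)).items():
    for ns in (['scene'],['side'],['scene','side']):
        b=min((minimize(cost,[g[0],g[1],np.radians(g[2])*30],(k,ns),method='Nelder-Mead',options=dict(initial_simplex=np.array([[g[0]+dx,g[1]+dy,np.radians(g[2])*30+da] for dx,dy,da in s]))) for s in ([(0,0,0),(6,0,0),(0,6,0),(0,0,3)],[(2,2,1),(-6,0,0),(0,-6,0),(0,0,-3)])),key=lambda r:r.fun)
        print(k,ns,np.round(b.x[:2],1),round(np.degrees(b.x[2]/30)),round(b.fun))
E
python3 fit.py; python3 -c "
from h import *
im=cv2.imread('pics/scene0.png')
cv2.imwrite('pics/crop.png',cv2.hconcat([cv2.resize(im[v-35:v+25,u-30:u+30],(260,260),interpolation=cv2.INTER_CUBIC) for u,v in((162,200),(247,239),(360,280))]))"
```

```text
red ['scene'] [652.2   7.9] 21 241
red ['side'] [655.8  10.5] 22 131
red ['scene', 'side'] [652.4   8. ] 21 384
green ['scene'] [645.4 262.5] 2 398
green ['side'] [653.4 272.3] -2 314
green ['scene', 'side'] [645.5 263.6] 2 730
blue ['scene'] [ 641.9 -228.9] -8 276
blue ['side'] [ 647.  -226.1] -3 350
blue ['scene', 'side'] [ 642.7 -226.9] -7 644
```

View pics/crop.png

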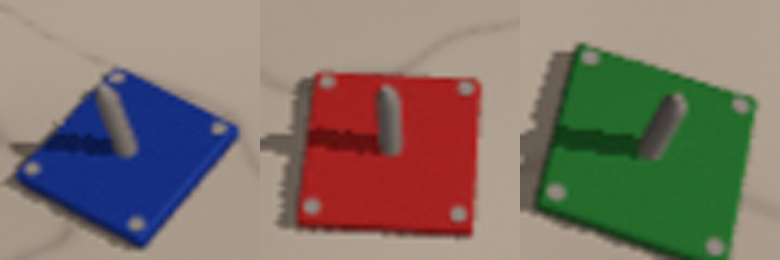

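Run:
```python
from h import *
s=env.observe(); c=optics.calibration('wrist'); p=s['position'];Rm=s['tool_rot']
for xx in (.038,.0425):
  print(xx,[(round(h*1e3),np.round(proj(c,p+Rm@[xx,0,-h]))[1]) for h in (.06,.07,.08,.09,.1)])
print('tip',[(round(h*1e3),np.round(proj(c,p+Rm@[.011,0,-h]))[1]) for h in (0,.01,.02,.03)])
S=optics.calibration('scene')
for n,(x,y) in dict(blue=(.6423,-.228),red=(.6524,.008),green=(.6453,.263)).items(): print(n,proj(S,[x,y,.07]),proj(S,[x,y,.012]))
plan(.652,.0085,.095)
```

```text
0.038 [(60, np.float64(211.0)), (70, np.float64(222.0)), (80, np.float64(236.0)), (90, np.float64(252.0)), (100, np.float64(273.0))]
0.0425 [(60, np.float64(199.0)), (70, np.float64(210.0)), (80, np.float64(222.0)), (90, np.float64(237.0)), (100, np.float64(256.0))]
tip [(0, np.float64(215.0)), (10, np.float64(222.0)), (20, np.float64(230.0)), (30, np.float64(239.0))]
blue [155.0357367  183.92412115] [160.92449282 198.51799125]
red [245.91414101 223.12560277] [246.90799428 236.59933142]
green [366.18855729 266.01220017] [359.55287969 277.85847464]
5.87 pos [0.5441 0.1147 0.0929] units [-3.526 -1.376 -0.063] n 4 per row [-0.881 -0.344 -0.016]
```

The spindle tip predictions match the picture within about 1 px. The body sits well over 100 mm behind the reported TCP, so the spindle clears it. Moving over the red stand.

```bash
python3 -m jog '[{"linear":[-0.6,-0.23,0],"roll":0},{"linear":[-0.9,-0.35,0],"roll":0},{"linear":[-0.9,-0.35,0],"roll":0},{"linear":[-0.7,-0.28,0],"roll":0},{"linear":[-0.43,-0.17,0],"roll":0},{"linear":[0,0,0],"roll":0},{"linear":[0,0,0],"roll":0},{"linear":[0,0,0],"roll":0}]';  python3 -c "
from h import *
plan(.652,.0085,-.004)"
```

```text
time_s: 6.53
position: [0.652, 0.0098, 0.094]
tool_rot: [[-0.92, 0.392, -0.002], [0.392, 0.92, 0.001], [0.002, -0.0, -1.0]]
ft_force: [-0.7, -0.5, -0.6]
grip_width: 0.0577
gripper_force: 43.1
6.53 pos [0.652  0.0098 0.094 ] units [-0.018 -0.03   2.449] n 3 per row [-0.006 -0.01   0.816]
```

```bash
python3 -m jog '[{"linear":[0,0,0.4],"roll":0},{"linear":[0,0,0.5],"roll":0},{"linear":[0,0,0.5],"roll":0},{"linear":[0,0,0.4],"roll":0},{"linear":[0,0,0.3],"roll":0},{"linear":[0,0,0.2],"roll":0},{"linear":[0,0,0.1],"roll":0},{"linear":[0,0,0],"roll":0},{"linear":[0,0,0],"roll":0}]'
```

```text
time_s: 7.28
position: [0.6535, 0.0083, -0.0008]
tool_rot: [[-0.919, 0.394, 0.001], [0.394, 0.919, -0.0], [-0.001, 0.0, -1.0]]
ft_force: [0.2, -0.5, -1.3]
grip_width: 0.0576
gripper_force: 43.1
```

```bash
python3 -m jog '[{"linear":[0,0,0.05],"roll":0},{"linear":[0,0,0.05],"roll":0},{"linear":[0,0,0],"roll":0},{"linear":[0,0,0],"roll":0}]'
```

```text
time_s: 7.62
position: [0.6536, 0.0081, -0.0049]
tool_rot: [[-0.919, 0.394, 0.001], [0.394, 0.919, -0.0], [-0.001, 0.0, -1.0]]
ft_force: [-0.2, 1.1, 2.1]
grip_width: 0.0574
gripper_force: 43.4
```

Contact (+3 N change). Releasing, then rising to travel height.

```bash
python3 -m jog '[{"linear":[0,0,0],"roll":0},{"linear":[0,0,0],"roll":0},{"linear":[0,0,0],"roll":0},{"linear":[0,0,0],"roll":0}]' 1 40; python3 -m jog '[{"linear":[0,0,-0.4],"roll":0},{"linear":[0,0,-0.6],"roll":0},{"linear":[0,0,-0.7],"roll":0},{"linear":[0,0,-0.7],"roll":0},{"linear":[0,0,-0.3],"roll":0},{"linear":[0,0,0],"roll":0}]'; python3 -c "
from h import *
look()
plan(.457,.0625,.1)"
```

```text
time_s: 7.95
position: [0.6531, 0.0082, -0.0055]
tool_rot: [[-0.919, 0.394, -0.0], [0.394, 0.919, 0.0], [0.0, -0.0, -1.0]]
ft_force: [0.4, -0.2, 0.4]
grip_width: 0.0853
gripper_force: 0.0
time_s: 8.45
position: [0.6546, 0.008, 0.106]
tool_rot: [[-0.919, 0.394, 0.006], [0.394, 0.919, -0.001], [-0.006, 0.001, -1.0]]
ft_force: [0.0, -0.5, 0.3]
grip_width: 0.0853
gripper_force: 0.0
red (180, 107, 145, 138) z24 [648.8   9.9] [85. 85.] z12 [652.2   8.5] [89. 89.]
green (492, 5, 20, 72) z24 [625.4 212.6] [13. 47.] z12 [627.6 220.9] [13. 49.]
blue (0, 211, 75, 101) z24 [ 638.3 -208.6] [82. 83.] z12 [ 641.2 -220.6] [86. 87.]
brass (485, 272, 27, 28) z24 [832.5 178.3] [24. 25.] z12 [844.8 185. ] [25. 27.]
8.5 pos [0.6537 0.0081 0.1036] units [ 5.055 -0.687  0.077] n 6 per row [ 0.842 -0.114  0.013]
```

```bash
python3 -m jog '[{"linear":[0.5,-0.07,0],"roll":0},{"linear":[0.9,-0.12,0],"roll":0},{"linear":[0.9,-0.12,0],"roll":0},{"linear":[0.9,-0.12,0],"roll":0},{"linear":[0.9,-0.12,0],"roll":0},{"linear":[0.65,-0.1,0.1],"roll":0},{"linear":[0.3,-0.04,0],"roll":0},{"linear":[0,0,0],"roll":0},{"linear":[0,0,0],"roll":0}]';  python3 -c "
from h import *
look()
plan(.457,.0625,-.017)"
```

```text
time_s: 9.25
position: [0.4564, 0.0624, 0.0979]
tool_rot: [[-0.919, 0.394, -0.001], [0.394, 0.919, 0.0], [0.001, -0.0, -1.0]]
ft_force: [1.1, 0.4, 0.1]
grip_width: 0.0857
gripper_force: 0.0
red (238, 320, 102, 56) z24 [631.3  25.1] [87. 62.] z12 [643.7  21.6] [91. 65.]
red (229, 168, 50, 49) z24 [457.4  62.2] [40. 40.] z12 [461.2  60.6] [42. 42.]
green (493, 306, 19, 26) z24 [661.3 222.8] [16. 29.] z12 [675.2 229.1] [17. 30.]
green (477, 252, 35, 55) z24 [616.8 227.8] [48. 30.] z12 [628.5 234.4] [50. 32.]
brass (78, 202, 62, 57) z24 [441.5 -61.8] [49. 53.] z12 [444.5 -69.6] [52. 55.]
9.3 pos [0.4572 0.0622 0.098 ] units [0.008 0.006 2.875] n 3 per row [0.003 0.002 0.958]
```

```bash
python3 -m jog '[{"linear":[0,0,0.5],"roll":0},{"linear":[0,0,0.7],"roll":0},{"linear":[0,0,0.6],"roll":0},{"linear":[0,0,0.5],"roll":0},{"linear":[0,0,0.35],"roll":0},{"linear":[0,0,0.22],"roll":0},{"linear":[0,0,0],"roll":0},{"linear":[0,0,0],"roll":0}]'; python3 -m jog '[{"linear":[0,0,0],"roll":0},{"linear":[0,0,0],"roll":0},{"linear":[0,0,0],"roll":0},{"linear":[0,0,0],"roll":0},{"linear":[0,0,0],"roll":0}]' -1 35; python3 -c "
from h import *
look()
plan(.457,.0625,.13)"
```

```text
time_s: 9.97
position: [0.4572, 0.0622, -0.0164]
tool_rot: [[-0.919, 0.394, -0.0], [0.394, 0.919, 0.0], [0.0, -0.0, -1.0]]
ft_force: [-0.5, 0.4, 0.3]
grip_width: 0.0855
gripper_force: 0.0
time_s: 10.38
position: [0.4571, 0.0623, -0.0154]
tool_rot: [[-0.919, 0.394, 0.002], [0.394, 0.919, -0.0], [-0.002, 0.0, -1.0]]
ft_force: [-0.8, -0.4, 7.5]
grip_width: 0.0436
gripper_force: 35.0
red (209, 232, 88, 76) z24 [457.1  61.7] [40. 40.] z12 [464.2  58.6] [43. 44.]
brass (0, 287, 60, 78) z24 [445.2 -53.4] [28. 49.] z12 [451.2 -67.2] [31. 53.]
brass (0, 273, 72, 53) z24 [428.7 -35.6] [38. 15.] z12 [433.2 -47.7] [41. 17.]
10.43 pos [ 0.4571  0.0623 -0.0154] units [-2.000e-03  5.000e-03 -3.635e+00] n 4 per row [-0.001  0.001 -0.909]
```

```bash
python3 -m jog '[{"linear":[0,0,-0.1],"roll":0},{"linear":[0,0,-0.3],"roll":0},{"linear":[0,0,-0.6],"roll":0},{"linear":[0,0,-0.8],"roll":0},{"linear":[0,0,-0.7],"roll":0},{"linear":[0,0,-0.5],"roll":0},{"linear":[0,0,-0.2],"roll":0},{"linear":[0,0,0],"roll":0}]' -1 40; python3 -c "
from h import *
plan(.6525,.0082,.11)"
```

```text
time_s: 11.1
position: [0.4573, 0.0623, 0.1133]
tool_rot: [[-0.919, 0.394, 0.004], [0.394, 0.919, -0.0], [-0.003, 0.001, -1.0]]
ft_force: [0.5, 0.8, -0.4]
grip_width: 0.0433
gripper_force: 41.4
11.1 pos [0.4573 0.0623 0.1133] units [-5.017  0.677  0.1  ] n 6 per row [-0.836  0.113  0.017]
```

```bash
python3 -m jog '[{"linear":[-0.5,0.07,0],"roll":0},{"linear":[-0.9,0.12,0],"roll":0},{"linear":[-0.9,0.12,0],"roll":0},{"linear":[-0.9,0.12,0],"roll":0},{"linear":[-0.9,0.12,0],"roll":0},{"linear":[-0.6,0.08,0],"roll":0},{"linear":[-0.3,0.05,0],"roll":0},{"linear":[0,0,0],"roll":0},{"linear":[0,0,0],"roll":0},{"linear":[0,0,0],"roll":0}]'; python3 -c "
from h import *
look('pics/w7.png')
plan(.6525,.0082,.0225)"
```

```text
time_s: 11.93
position: [0.65, 0.009, 0.1105]
tool_rot: [[-0.919, 0.394, -0.002], [0.394, 0.919, 0.001], [0.002, -0.001, -1.0]]
ft_force: [-0.8, -0.2, -1.0]
grip_width: 0.0437
gripper_force: 41.4
red (209, 231, 88, 77) z24 [723.8 -23.4] [78. 79.] z12 [730.9 -26.4] [82. 83.]
red (183, 114, 142, 107) z24 [649.2   9.8] [85. 85.] z12 [652.7   8.3] [89. 89.]
green (487, 12, 25, 75) z24 [626.2 214.6] [17. 50.] z12 [628.6 222.8] [17. 52.]
blue (0, 216, 83, 99) z24 [ 638.5 -212.8] [89. 84.] z12 [ 641.5 -224.7] [93. 88.]
brass (483, 274, 29, 29) z24 [831.4 177.7] [25. 29.] z12 [843.5 184.1] [26. 30.]
brass (19, 0, 46, 13) z24 [469.5 -74.4] [32.  7.] z12 [464.5 -79.9] [33.  8.]
11.98 pos [0.6501 0.009  0.1111] units [-0.068  0.006  2.214] n 3 per row [-0.023  0.002  0.738]
```

View pics/w7.png

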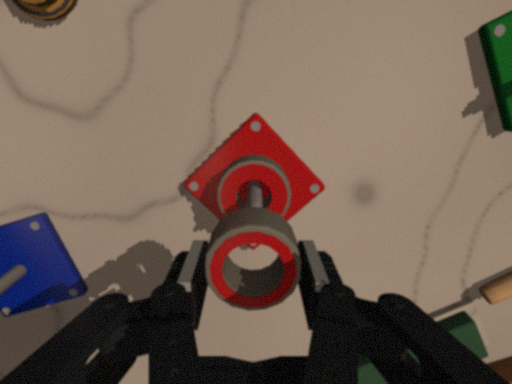

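Wrist view: the large red wheel sits flat on the red plate around the spindle (255,190). The small wheel is held level above it, centred near (253,270). Lowering.

```bash
python3 -m jog '[{"linear":[-0.06,0,0.3],"roll":0},{"linear":[0,0,0.5],"roll":0},{"linear":[0,0,0.5],"roll":0},{"linear":[0,0,0.4],"roll":0},{"linear":[0,0,0.25],"roll":0},{"linear":[0,0,0.15],"roll":0},{"linear":[0,0,0.05],"roll":0},{"linear":[0,0,0],"roll":0},{"linear":[0,0,0],"roll":0}]'
```

```text
time_s: 12.73
position: [0.6539, 0.0076, 0.0266]
tool_rot: [[-0.919, 0.394, 0.001], [0.394, 0.919, -0.0], [-0.001, 0.0, -1.0]]
ft_force: [-0.2, -0.3, -0.8]
grip_width: 0.0436
gripper_force: 41.4
```

```bash
python3 -m jog '[{"linear":[0,0,0.06],"roll":0},{"linear":[0,0,0.06],"roll":0},{"linear":[0,0,0.03],"roll":0},{"linear":[0,0,0],"roll":0},{"linear":[0,0,0],"roll":0}]'
```

```text
time_s: 13.15
position: [0.6537, 0.0076, 0.0207]
tool_rot: [[-0.919, 0.394, 0.001], [0.394, 0.919, -0.0], [-0.001, 0.0, -1.0]]
ft_force: [-2.6, 1.3, 5.1]
grip_width: 0.0439
gripper_force: 41.9
```

Seated on the large wheel (5 N). Release, rise, and plan to the green wheel.

```bash
python3 -m jog '[{"linear":[0,0,0],"roll":0},{"linear":[0,0,0],"roll":0},{"linear":[0,0,0],"roll":0},{"linear":[0,0,0],"roll":0},{"linear":[0,0,0],"roll":0}]' 1 40; python3 -m jog '[{"linear":[0,0,-0.4],"roll":0},{"linear":[0,0,-0.6],"roll":0},{"linear":[0,0,-0.7],"roll":0},{"linear":[0,0,-0.3],"roll":0},{"linear":[0,0,0],"roll":0}]'; python3 -c "
from h import *
look()
plan(.448,-.34,.1)"
```

```text
time_s: 13.57
position: [0.6534, 0.0077, 0.0196]
tool_rot: [[-0.919, 0.394, -0.0], [0.394, 0.919, 0.0], [0.0, -0.0, -1.0]]
ft_force: [0.6, -0.6, 0.0]
grip_width: 0.0854
gripper_force: 0.0
time_s: 13.98
position: [0.6549, 0.0075, 0.1031]
tool_rot: [[-0.919, 0.394, 0.006], [0.394, 0.919, -0.001], [-0.006, 0.001, -1.0]]
ft_force: [-0.1, -0.8, 0.7]
grip_width: 0.0855
gripper_force: 0.0
red (180, 106, 146, 140) z24 [648.8   9.8] [85. 85.] z12 [652.2   8.4] [89. 89.]
green (496, 5, 16, 71) z24 [625.3 211.5] [10. 46.] z12 [627.6 219.8] [10. 49.]
blue (0, 214, 74, 99) z24 [ 638.4 -208. ] [81. 84.] z12 [ 641.3 -220.1] [85. 88.]
brass (488, 274, 24, 28) z24 [831.1 174.9] [20. 27.] z12 [843.4 181.5] [21. 28.]
14.03 pos [0.654  0.0076 0.1009] units [  1.311 -10.015   0.012] n 11 per row [ 0.119 -0.91   0.001]
```

```bash
python3 -m jog '[{"linear":[0.06,-0.5,0],"roll":0},{"linear":[0.12,-0.95,0],"roll":0},{"linear":[0.12,-0.95,0],"roll":0},{"linear":[0.12,-0.95,0],"roll":0},{"linear":[0.12,-0.95,0],"roll":0},{"linear":[0.12,-0.95,0],"roll":0},{"linear":[0.13,-0.95,0],"roll":0},{"linear":[0.13,-0.95,0],"roll":0},{"linear":[0.13,-0.95,0],"roll":0},{"linear":[0.13,-0.95,0],"roll":0},{"linear":[0.12,-0.6,0],"roll":0},{"linear":[0.1,-0.36,0],"roll":0}]';python3 -m jog '[{"linear":[0,0,0],"roll":0},{"linear":[0,0,0],"roll":0}]'; python3 -c "
from h import *
look()
plan(.448,-.34,-.017)"
```

```text
time_s: 15.03
position: [0.4421, -0.3403, 0.0981]
tool_rot: [[-0.918, 0.396, -0.002], [0.396, 0.918, 0.002], [0.002, 0.001, -1.0]]
ft_force: [-0.2, -0.1, -0.0]
grip_width: 0.0858
gripper_force: 0.0
time_s: 15.2
position: [0.4436, -0.3381, 0.0985]
tool_rot: [[-0.919, 0.395, -0.001], [0.395, 0.919, 0.002], [0.002, 0.001, -1.0]]
ft_force: [0.9, 0.1, 0.6]
grip_width: 0.0854
gripper_force: 0.0
green (220, 165, 64, 62) z24 [ 447.2 -341.1] [51. 52.] z12 [ 451.1 -342.8] [53. 54.]
blue (402, 270, 82, 55) z24 [ 609.4 -222.7] [67. 55.] z12 [ 621.3 -218.6] [70. 58.]
15.25 pos [ 0.4442 -0.3376  0.0987] units [-0.117 -0.021  2.893] n 3 per row [-0.039 -0.007  0.964]
```

```bash
python3 -m jog '[{"linear":[-0.11,-0.05,0.5],"roll":0},{"linear":[0,0,0.7],"roll":0},{"linear":[0,0,0.6],"roll":0},{"linear":[0,0,0.5],"roll":0},{"linear":[0,0,0.35],"roll":0},{"linear":[0,0,0.23],"roll":0},{"linear":[0,0,0],"roll":0},{"linear":[0,0,0],"roll":0}]'; python3 -m jog '[{"linear":[0,0,0],"roll":0},{"linear":[0,0,0],"roll":0},{"linear":[0,0,0],"roll":0},{"linear":[0,0,0],"roll":0}]' -1 35; python3 -c "
from h import *
look()"; python3 -m jog '[{"linear":[0,0,-0.1],"roll":0},{"linear":[0,0,-0.3],"roll":0},{"linear":[0,0,-0.6],"roll":0},{"linear":[0,0,-0.8],"roll":0},{"linear":[0,0,-0.7],"roll":0},{"linear":[0,0,-0.3],"roll":0},{"linear":[0,0,-0.1],"roll":0},{"linear":[0,0,0],"roll":0}]' -1 40; python3 -c "
from h import *
plan(.645,.2627,.1)"
```

```text
time_s: 15.92
position: [0.448, -0.3413, -0.0154]
tool_rot: [[-0.92, 0.393, -0.0], [0.393, 0.92, 0.0], [0.0, 0.0, -1.0]]
ft_force: [0.0, -0.6, 0.8]
grip_width: 0.0855
gripper_force: 0.0
time_s: 16.25
position: [0.448, -0.3422, -0.0139]
tool_rot: [[-0.919, 0.394, 0.002], [0.394, 0.919, -0.001], [-0.002, -0.001, -1.0]]
ft_force: [-0.3, 2.1, 8.1]
grip_width: 0.0584
gripper_force: 35.8
green (196, 214, 115, 101) z24 [ 447.  -342.1] [53. 53.] z12 [ 453.9 -345.1] [58. 58.]
time_s: 16.97
position: [0.4476, -0.3421, 0.1015]
tool_rot: [[-0.919, 0.394, 0.001], [0.394, 0.919, -0.001], [-0.002, -0.001, -1.0]]
ft_force: [-0.7, -0.3, -2.0]
grip_width: 0.0583
gripper_force: 43.3
16.97 pos [ 0.4476 -0.3421  0.1015] units [ 1.42  15.841  0.021] n 16 per row [0.089 0.99  0.001]
```

```bash
python3 -m jog '[{"linear":[0.05,0.5,0],"roll":0},{"linear":[0.08,0.9,0],"roll":0},{"linear":[0.08,0.9,0],"roll":0},{"linear":[0.08,0.9,0],"roll":0},{"linear":[0.08,0.9,0],"roll":0},{"linear":[0.08,0.9,0],"roll":0},{"linear":[0.08,0.9,0],"roll":0},{"linear":[0.08,0.9,0],"roll":0},{"linear":[0.08,0.9,0],"roll":0},{"linear":[0.08,0.9,0],"roll":0},{"linear":[0.08,0.9,0],"roll":0},{"linear":[0.08,0.9,0],"roll":0}]';python3 -m jog '[{"linear":[0.08,0.9,0],"roll":0},{"linear":[0.08,0.9,0],"roll":0},{"linear":[0.08,0.9,0],"roll":0},{"linear":[0.08,0.9,0],"roll":0},{"linear":[0.08,0.9,0],"roll":0},{"linear":[0.06,0.6,0],"roll":0},{"linear":[0.03,0.34,0],"roll":0},{"linear":[0,0,0],"roll":0},{"linear":[0,0,0],"roll":0},{"linear":[0,0,0],"roll":0}]'; python3 -c "
from h import *
look()
plan(.645,.2627,0)"
```

```text
time_s: 17.97
position: [0.5766, 0.057, 0.0989]
tool_rot: [[-0.919, 0.394, -0.003], [0.394, 0.919, 0.0], [0.003, -0.001, -1.0]]
ft_force: [0.4, -0.7, -0.9]
grip_width: 0.0582
gripper_force: 43.3
time_s: 18.8
position: [0.6443, 0.2619, 0.0994]
tool_rot: [[-0.919, 0.394, -0.002], [0.394, 0.919, -0.001], [0.002, -0.002, -1.0]]
ft_force: [-0.8, -1.1, -1.9]
grip_width: 0.0581
gripper_force: 43.4
red (0, 233, 79, 115) z24 [649.8  24.2] [83. 96.] z12 [653.8  10.9] [ 87. 101.]
green (195, 214, 114, 101) z24 [706.7 232.2] [ 95. 100.] z12 [713.5 229.2] [100. 105.]
green (186, 117, 138, 101) z24 [642.3 265.1] [84. 83.] z12 [645.9 263.7] [88. 87.]
brass (298, 344, 25, 23) z24 [819.3 250.8] [24. 24.] z12 [831.6 248.7] [25. 25.]
18.85 pos [0.6445 0.2617 0.0998] units [-0.004  0.031  2.496] n 3 per row [-0.001  0.01   0.832]
```

```bash
python3 -m jog '[{"linear":[-0.03,0.06,0.3],"roll":0},{"linear":[0,0,0.5],"roll":0},{"linear":[0,0,0.6],"roll":0},{"linear":[0,0,0.5],"roll":0},{"linear":[0,0,0.3],"roll":0},{"linear":[0,0,0.2],"roll":0},{"linear":[0,0,0.06],"roll":0},{"linear":[0,0,0],"roll":0},{"linear":[0,0,0],"roll":0}]';python3 -m jog '[{"linear":[0,0,0.05],"roll":0},{"linear":[0,0,0],"roll":0},{"linear":[0,0,0],"roll":0}]'
```

```text
time_s: 19.6
position: [0.6475, 0.2647, 0.0032]
tool_rot: [[-0.919, 0.394, 0.002], [0.394, 0.919, 0.0], [-0.002, 0.001, -1.0]]
ft_force: [-0.6, 0.2, -0.7]
grip_width: 0.0579
gripper_force: 43.4
time_s: 19.85
position: [0.647, 0.2647, 0.0006]
tool_rot: [[-0.919, 0.394, 0.001], [0.394, 0.919, 0.0], [-0.001, 0.0, -1.0]]
ft_force: [-0.6, -0.1, -0.6]
grip_width: 0.0586
gripper_force: 43.4
```

```bash
python3 -m jog '[{"linear":[0,0,0.05],"roll":0},{"linear":[0,0,0.03],"roll":0},{"linear":[0,0,0],"roll":0},{"linear":[0,0,0],"roll":0}]'
```

```text
time_s: 20.18
position: [0.6472, 0.2647, -0.0017]
tool_rot: [[-0.919, 0.394, 0.001], [0.394, 0.919, 0.0], [-0.001, 0.001, -1.0]]
ft_force: [-1.9, -0.7, 6.4]
grip_width: 0.0582
gripper_force: 44.1
```

Seated (6 N). Release, rise, and plan to the blue wheel.

```bash
python3 -m jog '[{"linear":[0,0,0],"roll":0},{"linear":[0,0,0],"roll":0},{"linear":[0,0,0],"roll":0},{"linear":[0,0,0],"roll":0}]' 1 40; python3 -m jog '[{"linear":[0,0,-0.4],"roll":0},{"linear":[0,0,-0.6],"roll":0},{"linear":[0,0,-0.7],"roll":0},{"linear":[0,0,-0.6],"roll":0},{"linear":[0,0,-0.3],"roll":0},{"linear":[0,0,0],"roll":0}]'; python3 -c "
from h import *
look()
plan(.489,.3467,.1)"
```

```text
time_s: 20.52
position: [0.6469, 0.2646, -0.0032]
tool_rot: [[-0.919, 0.394, -0.0], [0.394, 0.919, -0.0], [0.0, -0.0, -1.0]]
ft_force: [0.4, 0.1, -0.3]
grip_width: 0.0852
gripper_force: 0.0
time_s: 21.02
position: [0.6482, 0.265, 0.1044]
tool_rot: [[-0.919, 0.394, 0.006], [0.394, 0.919, 0.001], [-0.005, 0.004, -1.0]]
ft_force: [0.3, -0.6, 0.8]
grip_width: 0.0855
gripper_force: 0.0
red (0, 228, 76, 90) z24 [644.   41.7] [81. 60.] z12 [647.5  29.3] [85. 63.]
green (218, 157, 68, 65) z24 [649.3 264. ] [55. 54.] z12 [653.1 262.4] [58. 56.]
green (182, 112, 136, 128) z24 [642.4 265.3] [84. 83.] z12 [645.8 263.8] [88. 87.]
brass (275, 337, 52, 20) z24 [822.  241.6] [20. 48.] z12 [834.1 238.9] [21. 50.]
21.07 pos [0.6474 0.2647 0.102 ] units [4.447 0.324 0.042] n 5 per row [0.889 0.065 0.008]
```

```bash
python3 -m jog '[{"linear":[0.5,0.04,0],"roll":0},{"linear":[0.9,0.06,0],"roll":0},{"linear":[0.9,0.07,0],"roll":0},{"linear":[0.9,0.07,0],"roll":0},{"linear":[0.8,0.05,0],"roll":0},{"linear":[0.44,0.03,0],"roll":0},{"linear":[0,0,0],"roll":0},{"linear":[0,0,0],"roll":0},{"linear":[0,0,0],"roll":0}]'; python3 -c "
from h import *
look()
plan(.489,.3467,-.017)"
```

```text
time_s: 21.82
position: [0.4892, 0.3458, 0.1]
tool_rot: [[-0.919, 0.394, -0.001], [0.394, 0.919, -0.001], [0.0, -0.001, -1.0]]
ft_force: [-0.7, -0.0, -0.5]
grip_width: 0.0857
gripper_force: 0.0
green (182, 301, 110, 57) z24 [625.7 269.5] [70. 86.] z12 [636.2 264.2] [73. 90.]
blue (222, 158, 65, 63) z24 [489.1 346.5] [51. 52.] z12 [492.8 345. ] [54. 55.]
21.87 pos [0.4895 0.3457 0.1001] units [0.022 0.021 2.928] n 3 per row [0.007 0.007 0.976]
```

```bash
python3 -m jog '[{"linear":[0.02,0.02,0.5],"roll":0},{"linear":[0,0,0.7],"roll":0},{"linear":[0,0,0.6],"roll":0},{"linear":[0,0,0.5],"roll":0},{"linear":[0,0,0.38],"roll":0},{"linear":[0,0,0.25],"roll":0},{"linear":[0,0,0],"roll":0},{"linear":[0,0,0],"roll":0}]'; python3 -m jog '[{"linear":[0,0,0],"roll":0},{"linear":[0,0,0],"roll":0},{"linear":[0,0,0],"roll":0},{"linear":[0,0,0],"roll":0}]' -1 35; python3 -c "
from h import *
look()"; python3 -m jog '[{"linear":[0,0,-0.1],"roll":0},{"linear":[0,0,-0.3],"roll":0},{"linear":[0,0,-0.6],"roll":0},{"linear":[0,0,-0.8],"roll":0},{"linear":[0,0,-0.7],"roll":0},{"linear":[0,0,-0.4],"roll":0},{"linear":[0,0,-0.1],"roll":0},{"linear":[0,0,0],"roll":0}]' -1 40; python3 -c "
from h import *
plan(.642,-.2275,.105)"
```

```text
time_s: 22.53
position: [0.4889, 0.347, -0.0164]
tool_rot: [[-0.919, 0.395, -0.0], [0.395, 0.919, -0.0], [0.0, -0.0, -1.0]]
ft_force: [-0.5, 0.0, -0.1]
grip_width: 0.0856
gripper_force: 0.0
time_s: 22.87
position: [0.489, 0.3476, -0.0146]
tool_rot: [[-0.919, 0.394, 0.002], [0.394, 0.919, 0.001], [-0.002, 0.002, -1.0]]
ft_force: [-1.2, -1.0, 6.2]
grip_width: 0.0588
gripper_force: 36.3
blue (195, 218, 116, 101) z24 [489.4 346.7] [54. 53.] z12 [496.5 343.7] [59. 58.]
time_s: 23.58
position: [0.4886, 0.3475, 0.1049]
tool_rot: [[-0.919, 0.394, 0.002], [0.394, 0.919, 0.001], [-0.002, 0.002, -1.0]]
ft_force: [-0.5, 0.0, -1.9]
grip_width: 0.0581
gripper_force: 43.2
23.58 pos [0.4886 0.3475 0.1049] units [-9.1870e+00 -1.1704e+01 -9.0000e-03] n 15 per row [-0.612 -0.78  -0.001]
```

```bash
python3 -m jog '[{"linear":[-0.29,-0.37,0],"roll":0},{"linear":[-0.58,-0.74,0],"roll":0},{"linear":[-0.58,-0.74,0],"roll":0},{"linear":[-0.58,-0.74,0],"roll":0},{"linear":[-0.58,-0.74,0],"roll":0},{"linear":[-0.58,-0.74,0],"roll":0},{"linear":[-0.58,-0.74,0],"roll":0},{"linear":[-0.58,-0.74,0],"roll":0},{"linear":[-0.58,-0.74,0],"roll":0},{"linear":[-0.58,-0.74,0],"roll":0},{"linear":[-0.58,-0.74,0],"roll":0},{"linear":[-0.58,-0.74,0],"roll":0}]';python3 -m jog '[{"linear":[-0.58,-0.74,0],"roll":0},{"linear":[-0.58,-0.74,0],"roll":0},{"linear":[-0.58,-0.74,0],"roll":0},{"linear":[-0.5,-0.62,0],"roll":0},{"linear":[-0.28,-0.35,0],"roll":0},{"linear":[0,0,0],"roll":0},{"linear":[0,0,0],"roll":0},{"linear":[0,0,0],"roll":0}]'; python3 -c "
from h import *
look()
plan(.642,-.2275,0)"
```

```text
time_s: 24.58
position: [0.5988, -0.0723, 0.1019]
tool_rot: [[-0.919, 0.394, -0.003], [0.394, 0.919, 0.001], [0.003, -0.0, -1.0]]
ft_force: [0.3, 1.1, -0.9]
grip_width: 0.0579
gripper_force: 43.2
time_s: 25.25
position: [0.6413, -0.2264, 0.1024]
tool_rot: [[-0.919, 0.393, -0.002], [0.393, 0.919, 0.002], [0.003, 0.001, -1.0]]
ft_force: [-0.2, 0.9, -0.9]
grip_width: 0.0579
gripper_force: 43.2
red (455, 34, 57, 126) z24 [649.3 -43.3] [40. 92.] z12 [653.3 -35.9] [41. 96.]
blue (195, 218, 116, 101) z24 [ 709.9 -256.2] [101. 101.] z12 [ 716.8 -259.1] [106. 106.]
blue (186, 121, 128, 98) z24 [ 637.6 -226.7] [83. 84.] z12 [ 641.1 -228.2] [87. 88.]
25.3 pos [ 0.6414 -0.2262  0.1029] units [-0.031 -0.026  2.572] n 3 per row [-0.01  -0.009  0.857]
```

```bash
python3 -m jog '[{"linear":[-0.02,-0.04,0.3],"roll":0},{"linear":[0,0,0.5],"roll":0},{"linear":[0,0,0.6],"roll":0},{"linear":[0,0,0.5],"roll":0},{"linear":[0,0,0.35],"roll":0},{"linear":[0,0,0.2],"roll":0},{"linear":[0,0,0.06],"roll":0},{"linear":[0,0,0],"roll":0},{"linear":[0,0,0],"roll":0}]';python3 -m jog '[{"linear":[0,0,0.06],"roll":0},{"linear":[0,0,0.03],"roll":0},{"linear":[0,0,0],"roll":0},{"linear":[0,0,0],"roll":0}]'
```

```text
time_s: 26.05
position: [0.6424, -0.2293, 0.0042]
tool_rot: [[-0.919, 0.394, 0.001], [0.394, 0.919, -0.001], [-0.001, -0.0, -1.0]]
ft_force: [-0.8, 0.3, -0.2]
grip_width: 0.058
gripper_force: 43.2
time_s: 26.38
position: [0.642, -0.2294, -0.0]
tool_rot: [[-0.919, 0.394, 0.0], [0.394, 0.919, -0.0], [-0.0, -0.0, -1.0]]
ft_force: [0.4, -0.1, -0.9]
grip_width: 0.0582
gripper_force: 43.3
```

```bash
python3 -m jog '[{"linear":[0,0,0.05],"roll":0},{"linear":[0,0,0.03],"roll":0},{"linear":[0,0,0],"roll":0},{"linear":[0,0,0],"roll":0}]'
```

```text
time_s: 26.72
position: [0.6422, -0.2295, -0.0025]
tool_rot: [[-0.919, 0.394, 0.001], [0.394, 0.919, -0.001], [-0.001, -0.0, -1.0]]
ft_force: [-2.3, 0.6, 4.9]
grip_width: 0.0578
gripper_force: 43.8
```

Seated. Release, rise and back off, then a final check.

```bash
python3 -m jog '[{"linear":[0,0,0],"roll":0},{"linear":[0,0,0],"roll":0},{"linear":[0,0,0],"roll":0},{"linear":[0,0,0],"roll":0}]' 1 40; python3 -m jog '[{"linear":[0,0,-0.4],"roll":0},{"linear":[0,0,-0.6],"roll":0},{"linear":[0,0,-0.7],"roll":0},{"linear":[0,0,-0.7],"roll":0},{"linear":[0.5,0,-0.6],"roll":0},{"linear":[0.8,0,0],"roll":0},{"linear":[0.8,0,0],"roll":0},{"linear":[0.8,0,0],"roll":0},{"linear":[0.8,0,0],"roll":0},{"linear":[0.4,0,0],"roll":0},{"linear":[0,0,0],"roll":0},{"linear":[0,0,0],"roll":0}]'
python3 - <<'E'
from h import *
im=optics.get_image('scene'); c=optics.calibration('scene')
cv2.imwrite('pics/end.png',cv2.resize(im[110:310,120:400,::-1],(800,571),interpolation=cv2.INTER_CUBIC))
for k,z,x,y in (('blue',.036,.642,-.228),('green',.036,.6455,.2635),('red',.06,.652,.008)): print(k,proj(c,[x,y,z]))
E
```

```text
time_s: 27.05
position: [0.6419, -0.2294, -0.0037]
tool_rot: [[-0.919, 0.394, -0.0], [0.394, 0.919, 0.0], [0.0, -0.0, -1.0]]
ft_force: [0.6, -0.4, -0.1]
grip_width: 0.0853
gripper_force: 0.0
time_s: 28.05
position: [0.4914, -0.1649, 0.117]
tool_rot: [[-0.919, 0.394, 0.001], [0.394, 0.919, -0.001], [-0.001, -0.0, -1.0]]
ft_force: [-0.6, 0.2, -0.7]
grip_width: 0.0854
gripper_force: 0.0
blue [158.63840314 192.58405114]
green [362.41178449 273.32610202]
red [246.17473133 225.42094352]
```

View pics/end.png

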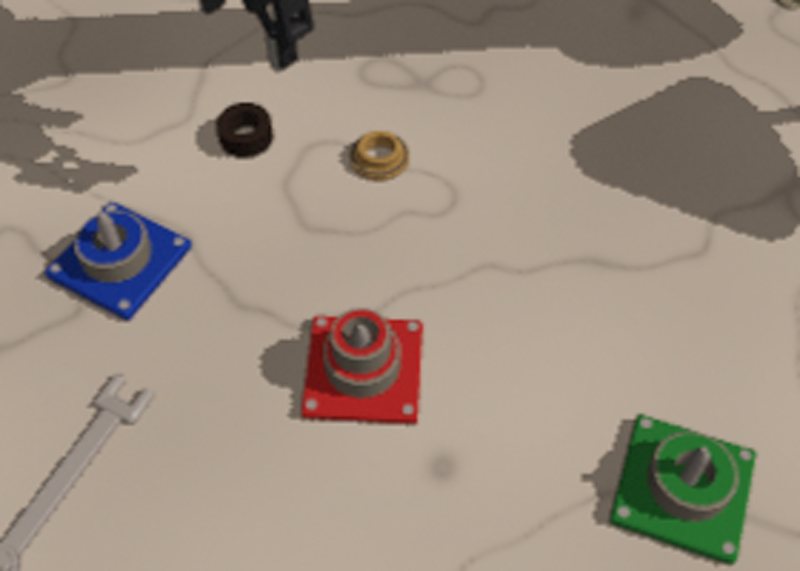

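The final view shows all four wheels threaded and flat: blue label near (113,243), red stack (360,333), green (695,472). The worn wheel and flange are untouched. Handing in.

```bash
python3 -c "
from rig import env
print(env.close_job())"
```

```text
the job is handed in; nothing more can be done
None
```

All four wheels are on their spindles and flat, with the small red on top of the large red. The worn wheel and flange were left where they lay, and I handed the job in at about 28 s; no verdict came back.

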